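# Seat an angle bracket in a drill jig and latch it

## Task

Load the steel angle bracket into the drill jig for re-drilling: set it flat on the worktop in the jig's flared mouth, flat base leading and upright leg trailing, and slide it in so that the guide rails centre it, then lean on it with roughly 15 N for about a second so that it bears fully home on the end stop, wherever that happens to be set. Once it is in the guides, never press or squeeze it, in any direction, with as much as 25 N. Only then swing the latch bar fully shut behind the bracket, and let go. Leave the ramekin and the hex key where they are.

Things in the scene. Friction and masses are not known exactly. Their poses are not given: they have to be found in the camera images.
- jig: Fixed aluminium drill jig, all rigid. Origin: on the worktop, on the centre line, at the inner end of the throat; x runs along the centre line INTO the jig (the push direction), y left, z up. Two guide rails 14 mm high, 10 mm thick, form a straight throat, inner faces at y = +-21.5 mm, from x = -75 mm to 0, and a flared mouth in front of it. No floor: parts slide on the worktop.
- jig_mouth (a point): Middle of the open end of the jig's flared mouth, on the worktop, at x = -130 mm of the jig; axes as the jig. The rails' inner faces are here at y = +-48 mm and converge straight to +-21.5 mm at 55 mm further in.
- drill_bush (a point): Centre of the top of the round drill bush, 30 mm above the worktop, on the bridge over the throat. The bridge spans x = -44 to -12 mm of the jig, 14 to 20 mm above the worktop, so the bracket (base 8 mm thick) can only get to the stop by sliding in under it.
- end_stop: Rigid steel block at the inner end of the throat with an adjustable stop pad on it, 36 mm wide and 12 mm high, that the bracket's nose meets. Origin and axes as jig. The pad is clamped with its face anywhere from x = -18 to 0 mm, differently each time and NOT measured: feel for it. Friction under the bracket (about 0.6) takes part of a push, more if the pusher bears down on it.
- bracket_leg (a point): Centre of the upright leg of the loose steel angle bracket (about 0.33 kg), 29 mm above its underside. Leg: 8 mm thick (x), 40 wide (y), top at 50 mm; grip it across its thickness. A flat base runs from its bottom to 86 mm ahead (+x) of this point; z up. Home: x = -104 to -86, y = 0 mm of the jig. If not gripped, push it low on the leg, under 20 mm height, or it may tip up at the stop.
- bracket_nose (a point): Middle of the front edge of the bracket's base, 4 mm above its underside; axes as bracket_leg. The base is 90 mm long over all, 40 wide, 8 thick, front corners rounded to 8 mm. Fully home it touches the stop pad: x between -18 and 0, y = 0 mm of the jig (side play 1.5 mm each way).
- latch (a joint): Angle of the latch bar about its upright pivot (rad): 0 = wide open, the bar points to -x of the jig and 30 degrees outwards (+y). Grows anticlockwise from above to 2.094 = shut at its own stop: the bar points to -y, across and 2 to 20 mm behind the leg of a bracket that is home. Starts at 0 to 0.5. Light friction (about 1 N at the peg), stays where left.
- latch_pivot (a point): Pivot axis of the latch, on the worktop, at x = -116, y = +60 mm of the jig. The bar is 12 mm wide, 16 to 24 mm above the worktop (over the rails) and reaches 78 mm from this axis.
- latch_peg (a point): Upright round black peg near the bar's end, 14 mm thick, from 24 to 54 mm above the worktop, 62 mm from the pivot; this point is on its axis at 39 mm height. Push it sideways to swing the latch.
- ramekin_mid (a point): Bystander: loose white ceramic ramekin, 78 mm across, 42 mm high, holding cam locks; point half-way up.
- hex_key_mid (a point): Bystander: loose hex key with a black handle 105 x 30 x 20 mm and a thin steel shaft reaching 155 mm to its +x from this point, the middle of the handle.
Not all that is in view belongs to the job. Several things look just like the part that bears bracket_leg: the one meant starts farthest to the robot's left.

How it is judged:
By the outcome, as a careful person would: the job done as asked, in the order asked, and still so for the second after the job is handed in, with the robot touching nothing.
It also fails if it takes over 72 s, if anything falls off the work surface, if the arm or the gripper's body presses on something with over 40 N, if the wrist force passes 120 N, or if a joint passes its speed limit or range.

## Robot

A 6-joint arm with a two-finger parallel gripper is mounted at the origin on the work surface. World frame = base frame: x ahead of the robot, y to its left, z up, the work surface at z = 0. Lengths are in mm, angles in rad, forces in N, time in s.
With the tool pointing down it reaches from about 425 to 1125 mm from the base axis. Payload 14.9 kg.
Tool frame: the origin (TCP) lies on the centre line of the jaws, within the pads' length; the fingertips stand arm.tip_reach ahead of it and the grasp point (between the pads) lies 3 mm ahead of it (arm.tip_reach is the distance from the TCP to the fingertips, in mm); z points along the fingers, y is the line along which they close (so a half turn about z gives the same grasp; the last joint's range is limited). The gripper opens to 91 mm and grips with 3 to 60 N. Pads are 32 mm wide; open, the fingers measure 118 mm over their backs; the gripper's body (76 mm by 178 mm) begins 60 mm behind the grasp point.
Start: joints at [-1.272, 0.379, 1.734, -0, 1.028, -0.033], TCP at [228.018, -661.835, 235.932] pointing down, gripper open.
Joint ranges: [-2.77, 2.77], [-0.74, 2.19], [0, 2.66], [-1.06, 4.2], [0.31, 2.87], [-3.08, 3.08]. Speed limits (rad/s): [1.89, 1.89, 2.39, 3.14, 3.14, 3.14].

## Interface

Orientations are given as a rotation vector (axis times angle).
In Python, from cell import status, viewer, ticket, arm gives the robot as it stands. The module is installed in compiled form; this text tells all that it offers.
- The arm moves only by the shell command python3 -m handwheel 'ROWS' [FORCE]. ROWS is JSON, a list of rows, each an object with "turn": the turn, a rotation vector about the tool's x, y, z in degrees, a list of three; "travel": the shift along the tool's x, y, z in mm, a list of three; "gripper": the finger opening in mm, from 0 to 91.2. In form: [{"turn": [wx, wy, wz], "travel": [tx, ty, tz], "gripper": gripper}, ...]. A call has 1 to 8 rows; each row is the pose to reach, as a shift and turn from the pose commanded when the call began, along the tool's axes at that moment; what a row does not reach only later rows make up. A row lasts 1/10 s, in which the tool goes at most 50 mm and 8.59 degrees, less where a joint would pass 70% of its speed; a pose out of reach is approached as far as the arm can. A call with a gripper value outside its range is refused whole. The fingers move at their own pace and stop on an object; FORCE is the grip in N (left out, the last holds). Time passes only in rows, so rows that repeat a pose let the fingers close. It gives the time, the measured TCP pose, the force, the opening and the grip force at its end, in the units of the state.
- status.get_obs(): the state, without advancing time (a new reading comes with each control period).
- viewer.get_image(name): name is "scene" or "top" or "wrist"; returns the picture (400x640x3 uint8, red, green, blue); there is no depth.
- viewer.calibration(name): a dict with "K" (3x3 intrinsics, pixels), "dist" ([k1, k2, p1, p2, k3] as OpenCV has them; the pictures are not rectified), "rvec" (rotation vector, rad) and "tvec" (3), from world to camera coordinates, as OpenCV has them; the wrist camera has in their place "mount" (4x4, takes a point from camera to tool coordinates, whose origin is the TCP and whose axes are the flange's). Camera axes: x right, y down, z forward; pixel columns grow to the right and rows downward; lengths in mm; the calibration is good to about 2 mm. A picture is of the moment at which its call begins: read the wrist's pose just before it. calibration takes no time and is no camera call.
- ticket.job_done(): hands the job in; it is judged then, once.
The state is a dict: "time": time; "joint_pos": joint angles; "qd": joint speeds; "tau": joint torques, N m; "position": TCP position; "tool_rot": TCP orientation; "ft_force": force on the tool from outside, world axes, zero at the start; "ft_torque": the same for the moment, N m; "grip_width": finger opening in mm; "grasp_force": force on a finger pad.
Only numpy, scipy, OpenCV 4.12 (cv2) and the standard library are available. Lean on these libraries where they do the work, as an engineer would, in place of code of your own. Each camera call takes 0.05 s, during which the arm holds its last target. There are 200 camera calls.

## Working session

There is one attempt and no reset: what is moved stays moved. The work goes in short steps, Python scripts to look and compute and a shell command to move; the robot and the scene stay as the last step left them, time stands still between calls to the robot, and variables do not carry over. Pictures are saved under pics/ and viewed, at most 10 in all, crops included, and the job is handed in when it is done.

```bash
mkdir -p pics; cat > h.py <<'E'
import numpy as np, cv2
from cell import status, viewer, arm, ticket
R=lambda v: cv2.Rodrigues(np.array(v,float))[0]
def snap(n,f):
    o=status.get_obs(); im=viewer.get_image(n); cv2.imwrite('pics/'+f,im[:,:,::-1]); return o,im
def cam(n,o=None):
    c=viewer.calibration(n); K=np.array(c['K'],float); d=np.array(c['dist'],float)
    if 'mount' in c:
        M=np.array(c['mount'],float); Rt=R(o['tool_rot']); Rw=Rt@M[:3,:3]; C=Rt@M[:3,3]+np.array(o['position'])
    else:
        Rw=R(c['rvec']).T; C=-Rw@np.array(c['tvec'],float).ravel()
    return K,d,Rw,C
def px2w(n,px,z,o=None):
    K,d,Rw,C=cam(n,o); p=cv2.undistortPoints(np.array(px,float).reshape(-1,1,2),K,d).reshape(-1,2)
    r=np.c_[p,np.ones(len(p))]@Rw.T; return C+r*((z-C[2])/r[:,2])[:,None]
def w2px(n,P,o=None):
    K,d,Rw,C=cam(n,o); Rc=Rw.T
    return cv2.projectPoints(np.array(P,float).reshape(-1,1,3),cv2.Rodrigues(Rc)[0],-Rc@C,K,d)[0].reshape(-1,2)
def st():
    o=status.get_obs(); print({k:np.round(o[k],3).tolist() for k in('time','position','tool_rot','ft_force','grip_width','grasp_force','joint_pos')}); print(R(o['tool_rot']).round(3).tolist())
E
python3 - <<'E'
from h import *
st(); print(arm.tip_reach)
snap('top','top0.png'); snap('scene','sc0.png')
for n in('top','scene'): print(n,cam(n)[3].round())
E
```

```text
{'time': 0.0, 'position': [227.906, -661.461, 235.298], 'tool_rot': [-3.097, -0.519, 0.0], 'ft_force': [-0.249, -0.013, 0.072], 'grip_width': 91.155, 'grasp_force': 0.0, 'joint_pos': [-1.272, 0.379, 1.735, -0.0, 1.029, -0.033]}
[[0.945, 0.326, -0.0], [0.326, -0.945, 0.001], [0.0, -0.001, -1.0]]
22.0
top [379. -35. 938.]
scene [979. 607. 855.]
```

View pics/top0.png

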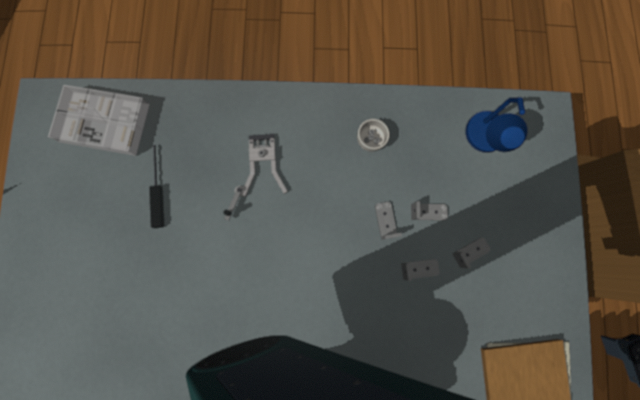

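View pics/sc0.png

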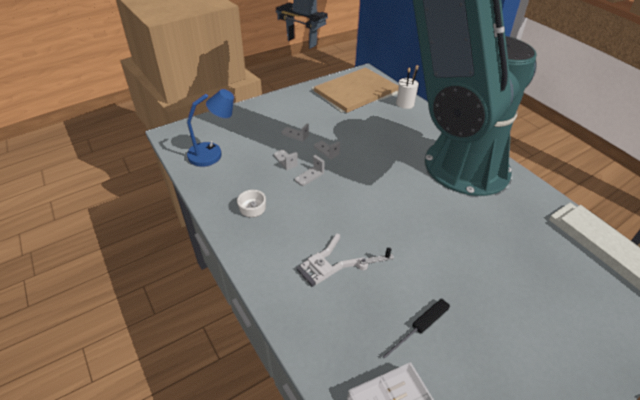

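The top view shows four look-alike brackets, at about (386,218), (431,211), (420,270) and (473,251). The jig is at (262,160) with its mouth towards the robot and the latch peg near (229,212). The ramekin is at (374,134) and the hex key at (157,200). The candidate is (386,218), the leftmost. Next I'll take a close crop and some measurements.

```bash
python3 - <<'E'
from h import *
im=cv2.imread('pics/top0.png'); 
a=cv2.resize(im[190:290,365:505],None,fx=5,fy=5,interpolation=cv2.INTER_CUBIC)[:, :700]
a=cv2.resize(im[195:245,370:450],(400,250),interpolation=cv2.INTER_CUBIC)
b=cv2.resize(im[125:225,220:300],(400,500),interpolation=cv2.INTER_CUBIC)
c=np.zeros((500,800,3),np.uint8); c[:250,:400]=a; c[:,400:]=b
s=cv2.imread('pics/sc0.png'); c[250:,:400]=cv2.resize(s[140:190,265:345],(400,250),interpolation=cv2.INTER_CUBIC)
cv2.imwrite('pics/crop0.png',c)
print(px2w('top',[(386,218),(431,211),(420,270),(473,251),(374,134),(157,206),(229,212),(262,137)],0).round())
print(w2px('top',[(600,0,0),(700,0,0),(600,100,0)]).round())
E
```

```text
[[ 471. -230.    0.]
 [ 491. -346.    0.]
 [ 343. -314.    0.]
 [ 392. -451.    0.]
 [ 688. -202.    0.]
 [ 489.  342.    0.]
 [ 478.  161.    0.]
 [ 673.   87.    0.]]
[[295. 166.]
 [296. 128.]
 [256. 165.]]
```

View pics/crop0.png

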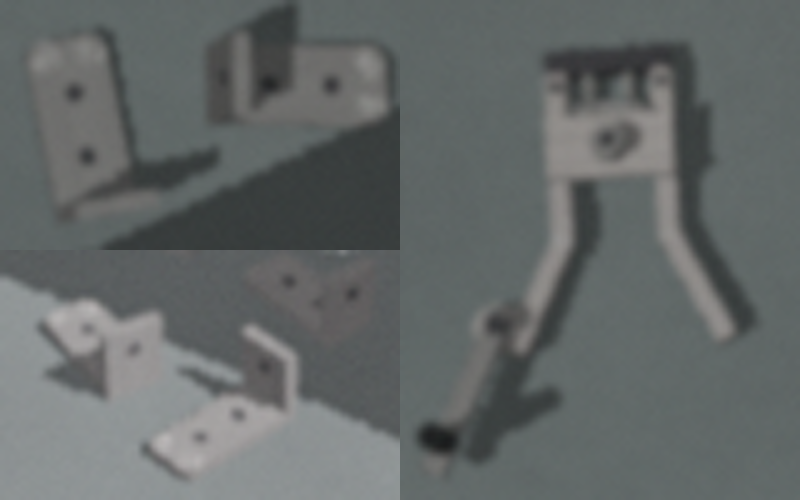

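The top-left crop shows the chosen bracket, with its rounded nose up and away from the robot (≈383,202) and its leg at the robot end (top edge ≈(382,237)–(402,234)). It is the leftmost of the four. In the right half, the jig's bridge lies at about (250–275, 145–161), and the latch bar is open at lower left with its black peg at ≈(228,212).

```bash
python3 - <<'E'
from h import *
l=px2w('top',[(382,237.4),(402,234)],50).round(1); n=px2w('top',[(375.6,204),(391,201.4)],8).round(1); print(l,n)
print('bridge',px2w('top',[(251,161),(275,160)],20).round(1),'railends out',px2w('top',[(245,195),(287,191)],14).round(1), 'pivot',px2w('top',[(240,188.5)],24).round(1),'peg',px2w('top',[(227.5,212)],54).round(1))
o=status.get_obs(); print(np.round(viewer.calibration('wrist')['mount'],3).tolist(),viewer.calibration('wrist')['K'])
E
```

```text
[[ 420.  -210.2   50. ]
 [ 428.7 -257.9   50. ]] [[ 504.6 -203.     8. ]
 [ 512.  -241.8    8. ]]
bridge [[604.3 109.2  20. ]
 [608.2  49.7  20. ]] railends out [[519.5 121.1  14. ]
 [531.7  18.   14. ]] pivot [[533.8 132.4  24. ]] peg [[472.3 153.5  54. ]]
[[0.001, -0.966, -0.259, 73.073], [1.0, 0.001, 0.0, -0.854], [0.0, -0.259, 0.966, -147.912], [0.0, 0.0, 0.0, 1.0]] [[281.07723965   0.         319.15627999]
 [  0.         281.07723965 194.76877165]
 [  0.           0.           1.        ]]
```

```bash
python3 -m handwheel '[{"turn":[0,0,-81],"travel":[343,-333,66],"gripper":60},{"turn":[0,0,-81],"travel":[343,-333,66],"gripper":60},{"turn":[0,0,-81],"travel":[343,-333,66],"gripper":60},{"turn":[0,0,-81],"travel":[343,-333,66],"gripper":60},{"turn":[0,0,-81],"travel":[343,-333,66],"gripper":60},{"turn":[0,0,-81],"travel":[343,-333,66],"gripper":60},{"turn":[0,0,-81],"travel":[343,-333,66],"gripper":60},{"turn":[0,0,-81],"travel":[343,-333,66],"gripper":60}]'; python3 -c "
from h import *
st()"
```

```text
time: 0.9
position: [407.3, -306.4, 181.0]
tool_rot: [2.258, 2.184, 0.0]
ft_force: [0.4, 0.2, 0.0]
grip_width: 59.6
grasp_force: 0.0
{'time': 0.9, 'position': [407.295, -306.392, 180.975], 'tool_rot': [2.258, 2.184, 0.0], 'ft_force': [0.393, 0.234, 0.042], 'grip_width': 59.626, 'grasp_force': 0.0, 'joint_pos': [-0.691, 0.159, 2.143, -0.0, 0.839, -0.658]}
[[0.033, 0.999, 0.0], [0.999, -0.033, -0.0], [-0.0, 0.0, -1.0]]
```

```bash
python3 -m handwheel '[{"turn":[0,0,-12],"travel":[73,30,11],"gripper":60},{"turn":[0,0,-12],"travel":[73,30,11],"gripper":60},{"turn":[0,0,-12],"travel":[73,30,11],"gripper":60},{"turn":[0,0,-12],"travel":[73,30,11],"gripper":60},{"turn":[0,0,-12],"travel":[73,30,11],"gripper":60}]'; python3 - <<'E'
from h import *
o,im=snap('wrist','w1.png'); np.save('o1.npy',o,allow_pickle=True); st()
E
```

```text
time: 1.4
position: [439.6, -237.2, 170.3]
tool_rot: [2.026, 2.401, -0.0]
ft_force: [0.1, 0.4, -0.5]
grip_width: 60.1
grasp_force: 0.0
{'time': 1.45, 'position': [439.506, -237.356, 170.356], 'tool_rot': [2.026, 2.401, -0.0], 'ft_force': [-0.005, 0.067, -0.61], 'grip_width': 59.893, 'grasp_force': 0.0, 'joint_pos': [-0.542, 0.161, 2.167, -0.0, 0.814, -0.71]}
[[-0.168, 0.986, 0.0], [0.986, 0.168, -0.0], [-0.0, 0.0, -1.0]]
```

View pics/w1.png

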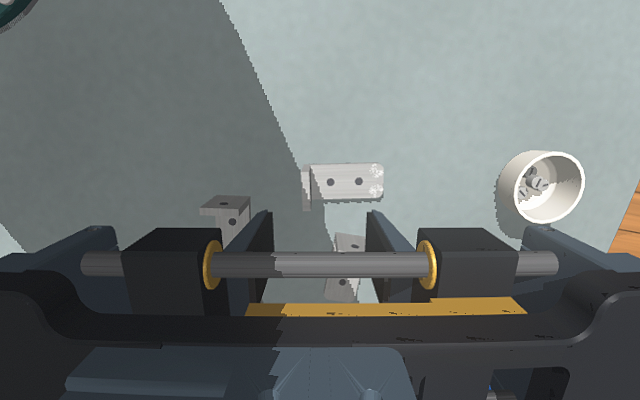

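The wrist view shows the target bracket at (302–384, 163–210), leg at left and nose at right. The second bracket is below it at (345,270), with the fingers at (265,225) and (380,225).

```bash
python3 - <<'E'
from h import *
o=np.load('o1.npy',allow_pickle=True).item()
print('fingers',w2px('wrist',np.array(o['position'])+R(o['tool_rot'])@[0,0,3],o))
im=cv2.imread('pics/w1.png'); cv2.imwrite('pics/w1c.png',cv2.resize(im[150:220,290:400],(770,490),interpolation=cv2.INTER_CUBIC))
g=cv2.cvtColor(im,cv2.COLOR_BGR2HSV)[150:225,285:400]
m=((g[...,1]<25)&(g[...,2]>90)).astype(np.uint8)
n,l,s,c=cv2.connectedComponentsWithStats(m)
for i in range(1,n):
  if s[i,4]>30: print(s[i],c[i]+[285,150])
E
```

```text
fingers [[319.07694255 249.61102076]]
[   0    0  115   75 8331] [340.96627056 185.99267795]
```

View pics/w1c.png

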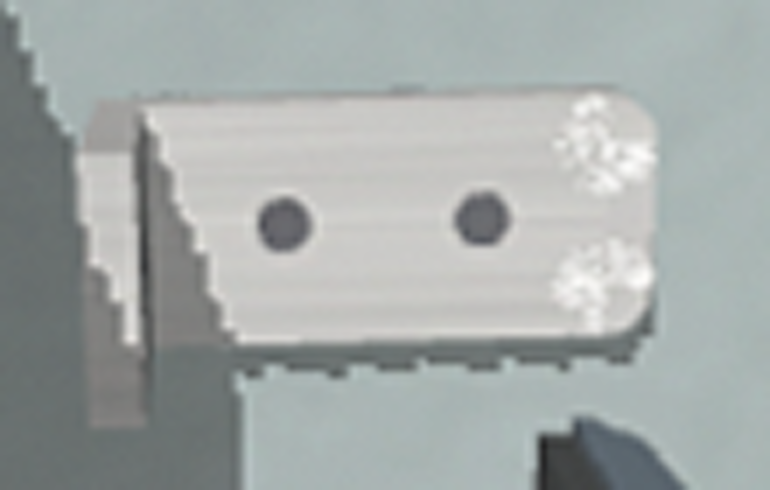

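The crop shows the leg's top face at crop corners (78,153), (135,153), (148,425) and (88,430), holes at (286,225) and (482,218), and the nose edge at x≈655 between y≈92 and 335.

```bash
python3 - <<'E'
from h import *
o=np.load('o1.npy',allow_pickle=True).item()
f=lambda p,z: px2w('wrist',np.array(p)/7+[289.93+0.0,149.93],z,o)
L=f([(78,153),(135,153),(148,425),(88,430)],50); H=f([(286,225),(482,218)],8); N=f([(655,92),(653,335)],8); S=f([(160,102),(600,92)],8)
for a in(L,H,N): print(a.round(1).tolist(),a.mean(0).round(1))
an=lambda v:np.degrees(np.arctan2(v[1],v[0])).round(1)
print('yaw leg',an(L[0]-L[3])-90,an(L[1]-L[2])-90,'holes',an(H[1]-H[0]),'nose',an(N[0]-N[1])-90,'side',an(S[1]-S[0]), 'leg-nose',an(N.mean(0)-L.mean(0)),np.linalg.norm((N.mean(0)-L.mean(0))[:2]))
E
```

```text
[[418.1, -215.6, 50.0], [425.9, -214.3, 50.0], [434.1, -253.0, 50.0], [425.7, -255.2, 50.0]] [ 426.  -234.5   50. ]
[[451.6, -229.6, 8.0], [482.6, -223.1, 8.0]] [ 467.1 -226.3    8. ]
[[505.5, -198.4, 8.0], [514.3, -237.5, 8.0]] [ 509.9 -217.9    8. ]
yaw leg 10.799999999999997 11.900000000000006 holes 11.9 nose 12.599999999999994 side 11.1 leg-nose 11.2 85.57197907310298
```

```bash
python3 -m handwheel '[{"turn":[0,0,-2],"travel":[5,-13,40],"gripper":60},{"turn":[0,0,-2],"travel":[5,-13,80],"gripper":60},{"turn":[0,0,-2],"travel":[5,-13,115],"gripper":60},{"turn":[0,0,-2],"travel":[5,-13,136],"gripper":60},{"turn":[0,0,-2],"travel":[5,-13,136],"gripper":60},{"turn":[0,0,-2],"travel":[5,-13,136],"gripper":0},{"turn":[0,0,-2],"travel":[5,-13,136],"gripper":0},{"turn":[0,0,-2],"travel":[5,-13,136],"gripper":0}]' 35; python3 -m handwheel '[{"turn":[0,0,0],"travel":[0,0,0],"gripper":0},{"turn":[0,0,0],"travel":[0,0,0],"gripper":0},{"turn":[0,0,0],"travel":[0,0,0],"gripper":0},{"turn":[0,0,0],"travel":[0,0,0],"gripper":0}]'
```

```text
time: 2.25
position: [426.3, -234.3, 34.9]
tool_rot: [1.982, 2.436, 0.0]
ft_force: [-0.6, 0.7, 0.3]
grip_width: 39.0
grasp_force: 0.0
time: 2.65
position: [426.0, -233.7, 34.3]
tool_rot: [-1.982, -2.437, 0.0]
ft_force: [-0.1, 0.0, 1.6]
grip_width: 7.8
grasp_force: 35.0
```

```bash
python3 -m handwheel '[{"turn":[0,0,0],"travel":[0,0,-35],"gripper":0},{"turn":[0,0,3],"travel":[30,15,-80],"gripper":0},{"turn":[0,0,6],"travel":[75,31,-106],"gripper":0},{"turn":[0,0,6],"travel":[120,50,-106],"gripper":0},{"turn":[0,0,6],"travel":[165,70,-106],"gripper":0},{"turn":[0,0,6],"travel":[200,82,-106],"gripper":0},{"turn":[0,0,6],"travel":[220,90,-106],"gripper":0},{"turn":[0,0,6],"travel":[220,90,-106],"gripper":0}]'; python3 -m handwheel '[{"turn":[0,0,0],"travel":[0,0,0],"gripper":0},{"turn":[0,0,0],"travel":[0,0,0],"gripper":0}]'; python3 - <<'E'
from h import *
o,im=snap('wrist','w2.png'); np.save('o2.npy',o,allow_pickle=True); st()
E
```

```text
time: 3.45
position: [469.3, 2.3, 140.1]
tool_rot: [-2.103, -2.333, 0.0]
ft_force: [0.6, 0.3, -1.9]
grip_width: 7.5
grasp_force: 35.0
time: 3.65
position: [469.0, -0.7, 140.1]
tool_rot: [-2.107, -2.329, 0.001]
ft_force: [-0.2, 0.2, -2.2]
grip_width: 8.0
grasp_force: 35.0
{'time': 3.7, 'position': [469.092, -0.835, 140.095], 'tool_rot': [-2.108, -2.329, 0.0], 'ft_force': [0.495, -0.282, -3.134], 'grip_width': 7.726, 'grasp_force': 34.999, 'joint_pos': [-0.051, 0.169, 2.234, -0.0, 0.739, -0.151]}
[[-0.099, 0.995, -0.0], [0.995, 0.099, -0.0], [0.0, -0.0, -1.0]]
```

View pics/w2.png

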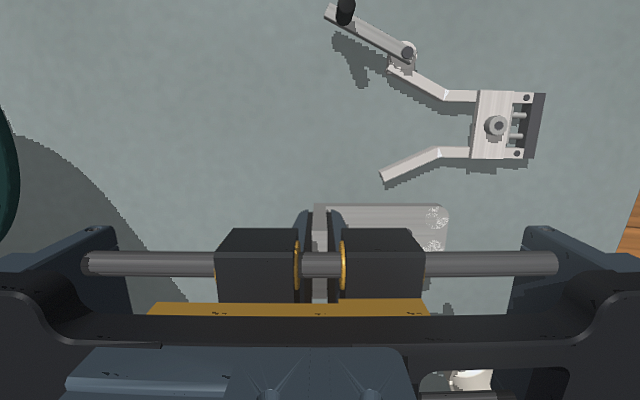

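The wrist view shows the jig at (380–545, 65–188) and its bush at (495,125). The latch pivot is near (407,52) and the peg top at (345,10). The bracket is held level, with its nose at (448,205–250).

```bash
python3 - <<'E'
import cv2
im=cv2.imread('pics/w2.png'); cv2.imwrite('pics/w2c.png',cv2.resize(im[50:195,375:555],(720,580),interpolation=cv2.INTER_CUBIC))
E
```

```text
(no output)
```

View pics/w2c.png

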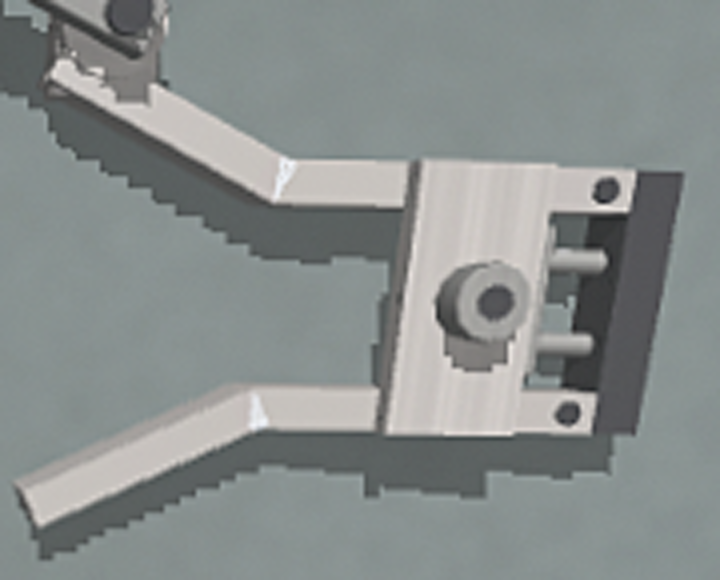

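In the crop, the rail kinks' inner edges are at (275,204) and (250,391), the bush-top centre at (492,301), the bridge's front edge runs (421,160)–(387,435), and the screws are at (607,190) and (567,413).

```bash
python3 - <<'E'
from h import *
o=np.load('o2.npy',allow_pickle=True).item()
f=lambda p,z: px2w('wrist',np.array(p)/4+[374.9,49.9],z,o)
U=f([(275,204),(405,208)],14);D=f([(250,391),(378,391)],14);B=f([(492,301)],30)[0];F=f([(421,160),(387,435)],20);S=f([(607,190),(567,413)],14);M=f([(16,487),(40,527)],14)
an=lambda v:np.degrees(np.arctan2(v[1],v[0])).round(2)
print('yaw rails',an(U[1]-U[0]),an(D[1]-D[0]),'front',an(F[0]-F[1])-90,'screws',an(S[0]-S[1])-90,'kinks',an(U[0]-D[0])-90)
print('gap',np.linalg.norm(U[0]-D[0]),'bridge w',np.linalg.norm(F[0]-F[1]))
yaw=np.radians(7.0)
kin=(U[0]+D[0])/2; fr=F.mean(0)
print('bush',B,'kink',kin,'front',fr,'screwmid',S.mean(0),'axis by pts',an(B-kin),an(S.mean(0)-kin),np.linalg.norm((B-kin)[:2]),np.linalg.norm((fr-kin)[:2]),an(fr-kin))
K=f([(0,0)],0)
w=lambda p,z: px2w('wrist',[p],z,o)
print('pivot',w((407,52),24),'peg',w((345,9),54),'nose',w((448,228),113))
E
```

```text
yaw rails 4.92 6.18 front 6.019999999999996 screws 4.769999999999996 kinks 3.75
gap 43.60437202182947 bridge w 63.047207000956085
bush [623.19614727  85.43390732  30.        ] kink [577.13856882  80.32499049  14.        ] front [608.2856598   83.47382735  20.        ] screwmid [657.06320053  88.30679595  14.        ] axis by pts 6.33 5.7 46.340064348996215 31.305853285357255 5.77
pivot [[531.42361419 137.55133621  24.        ]] peg [[472.48513872 154.65087071  54.        ]] nose [[554.69485266  11.85538079 113.        ]]
```

```bash
python3 -m handwheel '[{"turn":[0,0,0],"travel":[40,-6,0],"gripper":0},{"turn":[0,0,0],"travel":[70,-10,10],"gripper":0},{"turn":[0,0,0],"travel":[70,-10,45],"gripper":0},{"turn":[0,0,0],"travel":[70,-10,80],"gripper":0},{"turn":[0,0,0],"travel":[70,-10,98],"gripper":0},{"turn":[0,0,0],"travel":[70,-10,103],"gripper":0},{"turn":[0,0,0],"travel":[70,-10,105],"gripper":0},{"turn":[0,0,0],"travel":[70,-10,105],"gripper":0}]'; python3 -c "
from h import *
snap('wrist','w3.png');st()"
```

```text
time: 4.5
position: [452.9, 68.3, 35.9]
tool_rot: [2.107, 2.329, 0.001]
ft_force: [0.4, 0.3, -2.3]
grip_width: 8.3
grasp_force: 35.0
{'time': 4.55, 'position': [453.028, 68.385, 36.104], 'tool_rot': [2.107, 2.329, 0.002], 'ft_force': [-0.438, -0.706, -3.343], 'grip_width': 7.976, 'grasp_force': 34.999, 'joint_pos': [0.099, 0.373, 2.263, -0.0, 0.505, -0.001]}
[[-0.1, 0.995, 0.001], [0.995, 0.1, 0.0], [-0.0, 0.001, -1.0]]
```

View pics/w3.png

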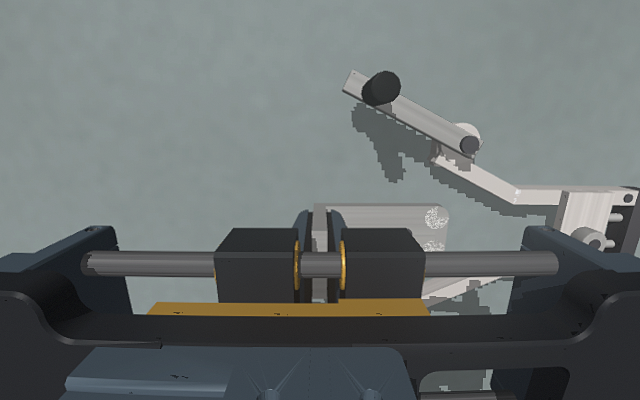

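The bracket hovers in the mouth, its nose at (448,205–250), aligned with the jig and between the flares. I'll lower it, lighten the grip and slide it in.

```bash
python3 -m handwheel '[{"turn":[0,0,0],"travel":[0,0,1],"gripper":0},{"turn":[0,0,0],"travel":[0,0,2],"gripper":0},{"turn":[0,0,0],"travel":[0,0,2],"gripper":0},{"turn":[0,0,0],"travel":[0,0,2],"gripper":0}]'; python3 -m handwheel '[{"turn":[0,0,0],"travel":[0,0,0],"gripper":0},{"turn":[0,0,0],"travel":[0,0,0],"gripper":0},{"turn":[0,0,0],"travel":[0,0,0],"gripper":0}]' 7
```

```text
time: 4.95
position: [453.0, 68.6, 34.3]
tool_rot: [2.106, 2.33, 0.001]
ft_force: [-5.2, -2.5, 15.8]
grip_width: 7.9
grasp_force: 35.0
time: 5.25
position: [452.9, 68.6, 34.1]
tool_rot: [2.106, 2.33, 0.001]
ft_force: [-2.2, -1.7, 11.8]
grip_width: 8.1
grasp_force: 7.0
```

```bash
python3 -m handwheel '[{"turn":[0,0,0],"travel":[0,0,-0.6],"gripper":0},{"turn":[0,0,0],"travel":[0,4,-0.6],"gripper":0},{"turn":[0,0,0],"travel":[0,9,-0.6],"gripper":0},{"turn":[0,0,0],"travel":[0,14,-0.6],"gripper":0},{"turn":[0,0,0],"travel":[0,20,-0.6],"gripper":0},{"turn":[0,0,0],"travel":[0,20,-0.6],"gripper":0}]'
```

```text
time: 5.85
position: [473.2, 70.7, 34.1]
tool_rot: [2.106, 2.33, 0.001]
ft_force: [-0.5, 0.1, -2.9]
grip_width: 7.9
grasp_force: 7.0
```

```bash
python3 -m handwheel '[{"turn":[0,0,0],"travel":[0,4,0.2],"gripper":0},{"turn":[0,0,0],"travel":[0,9,0.2],"gripper":0},{"turn":[0,0,0],"travel":[0,14,0.2],"gripper":0},{"turn":[0,0,0],"travel":[0,18,0.2],"gripper":0},{"turn":[0,0,0],"travel":[0,22,0.2],"gripper":0},{"turn":[0,0,0],"travel":[0,26,0.2],"gripper":0}]';python3 -m handwheel '[{"turn":[0,0,0],"travel":[0,3,0],"gripper":0},{"turn":[0,0,0],"travel":[0,6,0],"gripper":0},{"turn":[0,0,0],"travel":[0,9,0],"gripper":0},{"turn":[0,0,0],"travel":[0,12,0],"gripper":0}]'; python3 -m handwheel '[{"turn":[0,0,0],"travel":[0,3,0],"gripper":0},{"turn":[0,0,0],"travel":[0,6,0],"gripper":0},{"turn":[0,0,0],"travel":[0,9,0],"gripper":0},{"turn":[0,0,0],"travel":[0,12,0],"gripper":0}]'
```

```text
time: 6.45
position: [498.3, 73.2, 33.6]
tool_rot: [-2.107, -2.33, 0.0]
ft_force: [-1.6, 0.1, -0.1]
grip_width: 7.8
grasp_force: 7.0
time: 6.85
position: [510.3, 74.4, 33.6]
tool_rot: [2.107, 2.33, 0.0]
ft_force: [-0.4, 0.1, -0.1]
grip_width: 8.0
grasp_force: 7.0
time: 7.25
position: [522.3, 75.7, 33.6]
tool_rot: [2.107, 2.33, 0.0]
ft_force: [-1.2, -0.8, -1.1]
grip_width: 7.8
grasp_force: 7.0
```

```bash
python3 -m handwheel '[{"turn":[0,0,0],"travel":[0,3,0],"gripper":0},{"turn":[0,0,0],"travel":[0,6,0],"gripper":0},{"turn":[0,0,0],"travel":[0,9,0],"gripper":0},{"turn":[0,0,0],"travel":[0,12,0],"gripper":0},{"turn":[0,0,0],"travel":[0,15,0],"gripper":0},{"turn":[0,0,0],"travel":[0,18,0],"gripper":0},{"turn":[0,0,0],"travel":[0,21,0],"gripper":0},{"turn":[0,0,0],"travel":[0,21,0],"gripper":0}]'; cat > chk.py <<'E'
import sys,re
t=sys.stdin.read(); f=eval(re.search(r'ft_force: (\[.*\])',t)[1]); p=eval(re.search(r'position: (\[.*\])',t)[1]); print(p,f)
sys.exit(f[0]<-5 or abs(f[1])>6)
E
```

```text
time: 8.05
position: [543.4, 77.8, 33.7]
tool_rot: [2.107, 2.33, 0.001]
ft_force: [1.0, 0.3, -3.3]
grip_width: 7.7
grasp_force: 7.0
```

```bash
set -o pipefail
python3 -m handwheel '[{"turn":[0,0,0],"travel":[0,1,0],"gripper":0},{"turn":[0,0,0],"travel":[0,2,0],"gripper":0},{"turn":[0,0,0],"travel":[0,2,0],"gripper":0}]' | python3 chk.py && python3 -m handwheel '[{"turn":[0,0,0],"travel":[0,0.7,0],"gripper":0},{"turn":[0,0,0],"travel":[0,0.7,0],"gripper":0}]' | python3 chk.py && python3 -m handwheel '[{"turn":[0,0,0],"travel":[0,0.7,0],"gripper":0},{"turn":[0,0,0],"travel":[0,0.7,0],"gripper":0}]' | python3 chk.py && python3 -m handwheel '[{"turn":[0,0,0],"travel":[0,0.7,0],"gripper":0},{"turn":[0,0,0],"travel":[0,0.7,0],"gripper":0}]' | python3 chk.py && python3 -m handwheel '[{"turn":[0,0,0],"travel":[0,0.7,0],"gripper":0},{"turn":[0,0,0],"travel":[0,0.7,0],"gripper":0}]' | python3 chk.py && python3 -m handwheel '[{"turn":[0,0,0],"travel":[0,0.7,0],"gripper":0},{"turn":[0,0,0],"travel":[0,0.7,0],"gripper":0}]' | python3 chk.py && python3 -m handwheel '[{"turn":[0,0,0],"travel":[0,0.7,0],"gripper":0},{"turn":[0,0,0],"travel":[0,0.7,0],"gripper":0}]' | python3 chk.py && python3 -m handwheel '[{"turn":[0,0,0],"travel":[0,0.7,0],"gripper":0},{"turn":[0,0,0],"travel":[0,0.7,0],"gripper":0}]' | python3 chk.py && python3 -m handwheel '[{"turn":[0,0,0],"travel":[0,0.7,0],"gripper":0},{"turn":[0,0,0],"travel":[0,0.7,0],"gripper":0}]' | python3 chk.py
```

```text
[545.0, 78.0, 33.6] [0.2, 0.3, -3.2]
[545.7, 78.0, 33.6] [0.6, 0.4, -2.1]
[546.4, 78.1, 33.6] [-0.2, -0.3, -3.1]
[547.1, 78.2, 33.6] [0.4, 0.7, -3.2]
[547.8, 78.2, 33.7] [-0.3, 0.6, -2.6]
[548.5, 78.3, 33.6] [0.9, 1.4, -3.1]
[549.2, 78.4, 33.6] [0.2, -0.6, -2.3]
[549.9, 78.4, 33.6] [0.6, -0.0, -3.1]
[550.6, 78.5, 33.6] [-0.1, 0.6, -2.7]
```

```bash
set -o pipefail
python3 -m handwheel '[{"turn":[0,0,0],"travel":[0,0.7,0.2],"gripper":0},{"turn":[0,0,0],"travel":[0,0.7,0.2],"gripper":0}]' | python3 chk.py && python3 -m handwheel '[{"turn":[0,0,0],"travel":[0,0.7,0],"gripper":0},{"turn":[0,0,0],"travel":[0,0.7,0],"gripper":0}]' | python3 chk.py && python3 -m handwheel '[{"turn":[0,0,0],"travel":[0,0.7,0],"gripper":0},{"turn":[0,0,0],"travel":[0,0.7,0],"gripper":0}]' | python3 chk.py && python3 -m handwheel '[{"turn":[0,0,0],"travel":[0,0.7,0],"gripper":0},{"turn":[0,0,0],"travel":[0,0.7,0],"gripper":0}]' | python3 chk.py && python3 -m handwheel '[{"turn":[0,0,0],"travel":[0,0.7,0],"gripper":0},{"turn":[0,0,0],"travel":[0,0.7,0],"gripper":0}]' | python3 chk.py && python3 -m handwheel '[{"turn":[0,0,0],"travel":[0,0.7,0],"gripper":0},{"turn":[0,0,0],"travel":[0,0.7,0],"gripper":0}]' | python3 chk.py && python3 -m handwheel '[{"turn":[0,0,0],"travel":[0,0.7,0],"gripper":0},{"turn":[0,0,0],"travel":[0,0.7,0],"gripper":0}]' | python3 chk.py && python3 -m handwheel '[{"turn":[0,0,0],"travel":[0,0.7,0],"gripper":0},{"turn":[0,0,0],"travel":[0,0.7,0],"gripper":0}]' | python3 chk.py && python3 -m handwheel '[{"turn":[0,0,0],"travel":[0,0.7,0],"gripper":0},{"turn":[0,0,0],"travel":[0,0.7,0],"gripper":0}]' | python3 chk.py && python3 -m handwheel '[{"turn":[0,0,0],"travel":[0,0.7,0],"gripper":0},{"turn":[0,0,0],"travel":[0,0.7,0],"gripper":0}]' | python3 chk.py
```

```text
[550.9, 78.5, 33.5] [-5.1, 0.2, 5.7]
```

```bash
python3 -m handwheel '[{"turn":[0,0,0],"travel":[0,0,-0.2],"gripper":0},{"turn":[0,0,0],"travel":[0,0,-0.2],"gripper":0}]' | python3 chk.py ; python3 -m handwheel '[{"turn":[0,0,0],"travel":[0,0.2,0],"gripper":0},{"turn":[0,0,0],"travel":[0,0.2,0],"gripper":0}]' | python3 chk.py
```

```text
[551.0, 78.6, 33.6] [-3.5, -0.1, 1.0]
[551.0, 78.6, 33.6] [-5.0, -0.5, 3.5]
```

```bash
python3 -m handwheel '[{"turn":[0,0,0],"travel":[0,0.2,-0.1],"gripper":0},{"turn":[0,0,0],"travel":[0,0.2,-0.1],"gripper":0}]' | python3 chk.py ; python3 -m handwheel '[{"turn":[0,0,0],"travel":[0,0.2,0],"gripper":0},{"turn":[0,0,0],"travel":[0,0.2,0],"gripper":0}]' | python3 chk.py;  python3 -m handwheel '[{"turn":[0,0,0],"travel":[0,0.2,0],"gripper":0},{"turn":[0,0,0],"travel":[0,0.2,0],"gripper":0}]'
```

```text
[551.0, 78.6, 33.6] [-6.5, -0.0, 1.8]
[551.0, 78.6, 33.6] [-7.0, -1.3, 5.7]
time: 11.15
position: [551.0, 78.6, 33.5]
tool_rot: [-2.106, -2.329, 0.002]
ft_force: [-8.7, -0.9, 5.7]
grip_width: 8.0
grasp_force: 7.0
```

```bash
python3 -m handwheel '[{"turn":[0,0,0],"travel":[0,0.2,-0.3],"gripper":0},{"turn":[0,0,0],"travel":[0,0.3,-0.3],"gripper":0},{"turn":[0,0,0],"travel":[0,0.3,-0.3],"gripper":0}]' 5; python3 -m handwheel '[{"turn":[0,0,0],"travel":[0,0.3,0],"gripper":0},{"turn":[0,0,0],"travel":[0,0.3,0],"gripper":0}]'
```

```text
time: 11.45
position: [551.1, 78.6, 33.6]
tool_rot: [-2.106, -2.329, 0.003]
ft_force: [-7.8, -0.0, 3.4]
grip_width: 8.0
grasp_force: 5.0
time: 11.65
position: [551.0, 78.6, 33.5]
tool_rot: [-2.105, -2.329, 0.004]
ft_force: [-9.4, -0.7, 2.7]
grip_width: 7.9
grasp_force: 5.0
```

```bash
python3 -m handwheel '[{"turn":[0,0,0],"travel":[0,0.3,-0.1],"gripper":0},{"turn":[0,0,0],"travel":[0,0.6,-0.1],"gripper":0},{"turn":[0,0,0],"travel":[0,0.6,-0.1],"gripper":0}]'; python3 -m handwheel '[{"turn":[0,0,0],"travel":[0,0.3,0],"gripper":0},{"turn":[0,0,0],"travel":[0,0.3,0],"gripper":0}]'
```

```text
time: 11.95
position: [551.5, 78.6, 33.6]
tool_rot: [-2.105, -2.329, 0.004]
ft_force: [-10.5, -0.1, 3.8]
grip_width: 9.0
grasp_force: 5.0
time: 12.15
position: [551.8, 78.7, 33.6]
tool_rot: [-2.105, -2.329, 0.004]
ft_force: [-10.2, -0.4, 2.2]
grip_width: 9.5
grasp_force: 5.0
```

```bash
python3 -m handwheel '[{"turn":[0,0,0],"travel":[0,0.2,-0.1],"gripper":0},{"turn":[0,0,0],"travel":[0,0.4,-0.1],"gripper":0},{"turn":[0,0,0],"travel":[0,0.4,-0.1],"gripper":0}]' 8; python3 -m handwheel '[{"turn":[0,0,0],"travel":[0,0.3,0],"gripper":0},{"turn":[0,0,0],"travel":[0,0.3,0],"gripper":0}]'
```

```text
time: 12.45
position: [551.2, 78.6, 33.5]
tool_rot: [-2.104, -2.328, 0.006]
ft_force: [-15.9, -0.9, 9.1]
grip_width: 8.7
grasp_force: 8.0
time: 12.65
position: [551.5, 78.7, 33.5]
tool_rot: [-2.104, -2.327, 0.006]
ft_force: [-17.0, -1.3, 9.0]
grip_width: 9.0
grasp_force: 8.0
```

```bash
python3 -m handwheel '[{"turn":[0,0,0],"travel":[0,0,-0.2],"gripper":0},{"turn":[0,0,0],"travel":[0,0,-0.4],"gripper":0},{"turn":[0,0,0],"travel":[0,0,-0.4],"gripper":0}]'; python3 -m handwheel '[{"turn":[0,0,0],"travel":[0,0.1,0],"gripper":0},{"turn":[0,0,0],"travel":[0,0.2,0],"gripper":0},{"turn":[0,0,0],"travel":[0,0.2,0],"gripper":0}]' 8.5;  python3 -m handwheel '[{"turn":[0,0,0],"travel":[0,0,0],"gripper":0},{"turn":[0,0,0],"travel":[0,0,0],"gripper":0},{"turn":[0,0,0],"travel":[0,0,0],"gripper":0}]'
```

```text
time: 12.95
position: [551.2, 78.7, 33.7]
tool_rot: [-2.104, -2.327, 0.007]
ft_force: [-15.9, -0.0, 5.9]
grip_width: 8.4
grasp_force: 8.0
time: 13.25
position: [551.2, 78.7, 33.7]
tool_rot: [-2.104, -2.327, 0.007]
ft_force: [-16.2, -0.9, 5.7]
grip_width: 8.2
grasp_force: 8.5
time: 13.55
position: [551.2, 78.7, 33.7]
tool_rot: [-2.104, -2.327, 0.008]
ft_force: [-17.3, -0.7, 6.4]
grip_width: 7.7
grasp_force: 8.5
```

```bash
python3 -m handwheel '[{"turn":[0,0,0],"travel":[0,0,-0.2],"gripper":0},{"turn":[0,0,0],"travel":[0,0,-0.2],"gripper":0},{"turn":[0,0,0],"travel":[0,0,-0.2],"gripper":0},{"turn":[0,0,0],"travel":[0,0,-0.2],"gripper":0},{"turn":[0,0,0],"travel":[0,0,-0.2],"gripper":0},{"turn":[0,0,0],"travel":[0,0,-0.2],"gripper":0},{"turn":[0,0,0],"travel":[0,0,-0.2],"gripper":0}]'
```

```text
time: 14.25
position: [551.2, 78.7, 33.8]
tool_rot: [-2.104, -2.327, 0.007]
ft_force: [-16.9, -1.8, 5.9]
grip_width: 7.8
grasp_force: 8.5
```

```bash
python3 -m handwheel '[{"turn":[0,0,0],"travel":[0,0,0],"gripper":32},{"turn":[0,0,0],"travel":[0,-1,0],"gripper":32},{"turn":[0,0,0],"travel":[0,-1,0],"gripper":32},{"turn":[0,0,0],"travel":[0,-1,0],"gripper":32}]'; python3 -m handwheel '[{"turn":[0,0,0],"travel":[0,0,-10],"gripper":32},{"turn":[0,0,0],"travel":[0,0,-40],"gripper":32},{"turn":[0,0,0],"travel":[0,0,-80],"gripper":32},{"turn":[0,0,0],"travel":[0,0,-106],"gripper":32},{"turn":[0,0,0],"travel":[-80,-30,-106],"gripper":32},{"turn":[0,0,0],"travel":[-80,-30,-106],"gripper":32},{"turn":[0,0,0],"travel":[-80,-30,-106],"gripper":0},{"turn":[0,0,0],"travel":[-80,-30,-106],"gripper":0}]'; python3 -c "
from h import *
o,im=snap('wrist','w4.png'); np.save('o4.npy',o,allow_pickle=True);st()"
```

```text
time: 14.65
position: [553.8, 78.8, 35.0]
tool_rot: [2.106, 2.33, 0.001]
ft_force: [0.2, -0.1, 1.0]
grip_width: 31.8
grasp_force: 0.0
time: 15.45
position: [531.7, -4.3, 141.6]
tool_rot: [2.108, 2.328, 0.001]
ft_force: [0.1, 0.4, -0.3]
grip_width: 18.8
grasp_force: 0.0
{'time': 15.5, 'position': [531.878, -3.682, 141.411], 'tool_rot': [2.107, 2.329, 0.001], 'ft_force': [0.215, -0.122, -0.115], 'grip_width': 14.707, 'grasp_force': 0.0, 'joint_pos': [-0.051, 0.258, 2.114, 0.0, 0.769, -0.151]}
[[-0.1, 0.995, 0.001], [0.995, 0.1, 0.0], [-0.0, 0.001, -1.0]]
```

View pics/w4.png

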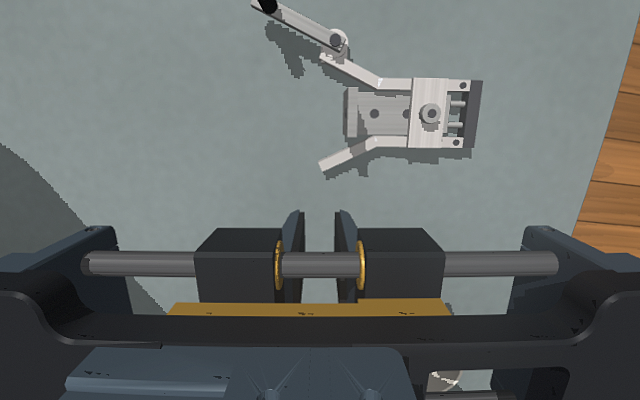

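The bracket is home: its leg is at (347,115) square to the guides and its base runs under the bridge. The latch peg is at (265,5) and the pivot at (338,40). The way is clear for the latch, so I'll work out the sweep waypoints.

```bash
python3 - <<'E'
from h import *
o=np.load('o4.npy',allow_pickle=True).item()
print('pivot',px2w('wrist',[(338,40)],24,o),'legtop',px2w('wrist',[(346,114)],50,o))
st(); o=status.get_obs(); T=R(o['tool_rot']); p0=np.array(o['position']); P=np.array([530.8,136.6])
for a,g in [(162.6,18),(162.6,3)]+[(x,0) for x in (175,190,205,220,235,250,262,270,274,276)]:
    t=np.radians(a); u=np.array([np.cos(t),np.sin(t)]); v=np.array([-u[1],u[0]])
    d=7+g+16*abs(v@T[:2,0])+13.5*abs(v@T[:2,1])
    if abs(v@T[:2,0])>.3 and abs(v@T[:2,1])>.3: d-=2
    c=P+62*u-d*v; print(a,c.round(),(T.T@(np.r_[c,52]-p0)).round(1),round(d,1))
E
```

```text
pivot [[533.88396246 137.38000373  24.        ]] legtop [[545.90024099  75.88329867  50.        ]]
{'time': 15.5, 'position': [531.878, -3.682, 141.411], 'tool_rot': [2.107, 2.329, 0.001], 'ft_force': [0.215, -0.122, -0.115], 'grip_width': 14.707, 'grasp_force': 0.0, 'joint_pos': [-0.051, 0.258, 2.114, 0.0, 0.769, -0.151]}
[[-0.1, 0.995, 0.001], [0.995, 0.1, 0.0], [-0.0, 0.001, -1.0]]
162.6 [485. 196.] [203.6 -27.2  89.4] 43.0
162.6 [480. 182.] [189.8 -33.1  89.4] 28.0
175 [471. 167.] [176.  -43.3  89.4] 25.2
190 [466. 149.] [159.  -50.7  89.4] 24.0
205 [464. 133.] [142.4 -53.8  89.4] 24.6
220 [467. 117.] [126.1 -52.9  89.4] 25.8
235 [474. 101.] [109.5 -47.   89.4] 25.7
250 [487.  87.] [ 94.3 -35.8  89.4] 24.1
262 [498.  79.] [ 85.1 -25.1  89.4] 23.9
270 [509.  75.] [ 80.2 -15.2  89.4] 22.0
274 [514.  73.] [ 78.4 -10.   89.4] 21.0
276 [517.  73.] [77.6 -7.4 89.4] 20.6
```

```bash
python3 - <<'E'
from h import *
o=np.load('o4.npy',allow_pickle=True).item()
im=cv2.imread('pics/w4.png',0)
for r in (100,110,120,130): print(r,im[r,334:366].tolist())
print(w2px('wrist',[(551-4,78.5,50),(551+4,78.5,50),(551+4,78.5,8),(551-4,78.5,0)],o))
E
python3 -m handwheel '[{"turn":[0,0,0],"travel":[45,-5,0],"gripper":0},{"turn":[0,0,0],"travel":[90,-12,0],"gripper":0},{"turn":[0,0,0],"travel":[135,-19,0],"gripper":0},{"turn":[0,0,0],"travel":[180,-25,0],"gripper":0},{"turn":[0,0,0],"travel":[208,-27,0],"gripper":0},{"turn":[0,0,0],"travel":[208,-27,45],"gripper":0},{"turn":[0,0,0],"travel":[208,-27,80],"gripper":0},{"turn":[0,0,0],"travel":[208,-27,89],"gripper":0}]' 10
```

```text
100 [141, 142, 143, 141, 143, 144, 145, 148, 144, 111, 83, 87, 84, 104, 148, 166, 163, 160, 162, 161, 162, 161, 160, 161, 164, 165, 163, 164, 163, 164, 164, 162]
110 [144, 144, 143, 143, 144, 144, 144, 147, 136, 103, 82, 75, 73, 119, 161, 169, 166, 165, 166, 165, 165, 167, 169, 140, 125, 158, 164, 163, 162, 162, 161, 162]
120 [143, 142, 143, 143, 143, 143, 146, 148, 132, 92, 88, 88, 81, 129, 172, 165, 163, 163, 164, 163, 163, 165, 162, 130, 101, 106, 106, 105, 103, 95, 140, 168]
130 [142, 141, 141, 142, 141, 143, 143, 147, 127, 83, 87, 86, 91, 130, 162, 157, 157, 156, 156, 156, 157, 159, 147, 116, 100, 103, 103, 103, 103, 103, 103, 101]
[[347.720474   110.86140935]
 [357.38348737 111.89961685]
 [351.62415994 113.05061652]
 [342.72389059 112.3793306 ]]
time: 16.3
position: [481.8, 201.0, 49.0]
tool_rot: [-2.103, -2.331, 0.006]
ft_force: [-0.3, -0.3, 1.0]
grip_width: 0.3
grasp_force: 0.0
```

```bash
python3 -m handwheel '[{"turn":[0,0,0],"travel":[-9,-3,-1],"gripper":0},{"turn":[0,0,0],"travel":[-18,-6,-2],"gripper":0},{"turn":[0,0,0],"travel":[-25,-11,-2],"gripper":0},{"turn":[0,0,0],"travel":[-32,-16,-2],"gripper":0},{"turn":[0,0,0],"travel":[-40,-20,-2],"gripper":0},{"turn":[0,0,0],"travel":[-49,-24,-2],"gripper":0},{"turn":[0,0,0],"travel":[-57,-26,-2],"gripper":0},{"turn":[0,0,0],"travel":[-66,-27,-2],"gripper":0}]'; python3 -m handwheel '[{"turn":[0,0,0],"travel":[-8,0.5,0],"gripper":0},{"turn":[0,0,0],"travel":[-16,1,0],"gripper":0},{"turn":[0,0,0],"travel":[-24,4,0],"gripper":0},{"turn":[0,0,0],"travel":[-32,7,0],"gripper":0},{"turn":[0,0,0],"travel":[-40,12,0],"gripper":0},{"turn":[0,0,0],"travel":[-48,18,0],"gripper":0}]'
```

```text
time: 17.1
position: [463.5, 131.3, 53.9]
tool_rot: [2.107, 2.33, 0.0]
ft_force: [1.6, 2.5, -0.7]
grip_width: 0.2
grasp_force: 0.9
time: 17.7
position: [486.7, 85.4, 53.8]
tool_rot: [-2.107, -2.33, 0.0]
ft_force: [-1.5, 1.0, -0.1]
grip_width: 0.8
grasp_force: 0.5
```

```bash
set -o pipefail; python3 -m handwheel '[{"turn":[0,0,0],"travel":[-5,5,0],"gripper":0},{"turn":[0,0,0],"travel":[-9,11,0],"gripper":0},{"turn":[0,0,0],"travel":[-12,16,0],"gripper":0},{"turn":[0,0,0],"travel":[-14,20,0],"gripper":0},{"turn":[0,0,0],"travel":[-14,20,0],"gripper":0}]'|python3 chk.py && python3 -m handwheel '[{"turn":[0,0,0],"travel":[0,1.5,0],"gripper":0},{"turn":[0,0,0],"travel":[0,1.5,0],"gripper":0}]' | python3 chk.py && python3 -m handwheel '[{"turn":[0,0,0],"travel":[0,1.5,0],"gripper":0},{"turn":[0,0,0],"travel":[0,1.5,0],"gripper":0}]' | python3 chk.py && python3 -m handwheel '[{"turn":[0,0,0],"travel":[0,1.5,0],"gripper":0},{"turn":[0,0,0],"travel":[0,1.5,0],"gripper":0}]' | python3 chk.py && python3 -m handwheel '[{"turn":[0,0,0],"travel":[0,1,0],"gripper":0},{"turn":[0,0,0],"travel":[0,1,0],"gripper":0}]' | python3 chk.py && python3 -m handwheel '[{"turn":[0,0,0],"travel":[0,1,0],"gripper":0},{"turn":[0,0,0],"travel":[0,1,0],"gripper":0}]' | python3 chk.py
```

```text
[508.3, 74.1, 53.9] [0.0, -0.4, -0.6]
[509.0, 74.4, 53.8] [-0.5, -0.5, -0.2]
[510.5, 74.5, 53.8] [-1.1, -0.7, -0.1]
[512.2, 74.7, 53.9] [-0.7, -0.9, -0.7]
[513.1, 74.7, 53.8] [-0.8, -1.2, -0.0]
[514.2, 74.8, 53.9] [-1.1, -1.6, -0.2]
```

```bash
set -o pipefail; python3 -m handwheel '[{"turn":[0,0,0],"travel":[0,1,0],"gripper":0},{"turn":[0,0,0],"travel":[0,1,0],"gripper":0}]' | python3 chk.py && python3 -m handwheel '[{"turn":[0,0,0],"travel":[0,1,0],"gripper":0},{"turn":[0,0,0],"travel":[0,1,0],"gripper":0}]' | python3 chk.py && python3 -m handwheel '[{"turn":[0,0,0],"travel":[0,1,0],"gripper":0},{"turn":[0,0,0],"travel":[0,1,0],"gripper":0}]' | python3 chk.py && python3 -m handwheel '[{"turn":[0,0,0],"travel":[0,1,0],"gripper":0},{"turn":[0,0,0],"travel":[0,1,0],"gripper":0}]' | python3 chk.py && python3 -m handwheel '[{"turn":[0,0,0],"travel":[0,1,0],"gripper":0},{"turn":[0,0,0],"travel":[0,1,0],"gripper":0}]' | python3 chk.py && python3 -m handwheel '[{"turn":[0,0,0],"travel":[0,1,0],"gripper":0},{"turn":[0,0,0],"travel":[0,1,0],"gripper":0}]' | python3 chk.py
```

```text
[515.2, 74.9, 53.9] [-0.8, -0.4, 0.1]
[516.1, 75.0, 53.8] [-1.4, -0.1, -1.3]
[517.1, 75.1, 53.8] [-0.3, 0.3, -0.0]
[518.2, 75.2, 53.9] [-1.9, -0.8, -0.2]
[519.1, 75.3, 53.8] [-0.7, -1.6, -0.2]
[519.6, 75.4, 53.7] [-4.1, -2.1, 2.0]
```

Force is rising at 519.6, which is where the latch stop should be. I'll push once more to confirm, then back off, lift and look.

```bash
python3 -m handwheel '[{"turn":[0,0,0],"travel":[0,0.5,0],"gripper":0},{"turn":[0,0,0],"travel":[0,0.7,0],"gripper":0},{"turn":[0,0,0],"travel":[0,0.7,0],"gripper":0}]' | python3 chk.py;  python3 -m handwheel '[{"turn":[0,0,0],"travel":[0,-4,0],"gripper":0},{"turn":[0,0,0],"travel":[0,-15,0],"gripper":0},{"turn":[0,0,0],"travel":[0,-15,-40],"gripper":0},{"turn":[0,0,0],"travel":[-40,0,-88],"gripper":0},{"turn":[0,0,0],"travel":[-80,10,-88],"gripper":0},{"turn":[0,0,0],"travel":[-80,10,-88],"gripper":0},{"turn":[0,0,0],"travel":[-80,10,-88],"gripper":0}]'; python3 - <<'E'
from h import *
o,im=snap('wrist','w5.png'); st()
print('leg top edges',w2px('wrist',[(547,78.5,50),(555,79.3,50)],o),'peg top if shut',w2px('wrist',[(536.6,74.8,54)],o))
u,v=w2px('wrist',[(545,80,20)],o)[0].astype(int); y0=max(v-75,0)
cv2.imwrite('pics/w5c.png',cv2.resize(im[y0:y0+150,u-90:u+110,::-1],(800,600),interpolation=cv2.INTER_CUBIC)); print(u-90,y0)
E
```

```text
[519.7, 75.4, 53.6] [-7.7, -3.2, 4.8]
time: 21.4
position: [538.6, -3.9, 142.1]
tool_rot: [2.109, 2.328, 0.001]
ft_force: [0.3, -0.3, -0.6]
grip_width: 0.9
grasp_force: 0.0
{'time': 21.45, 'position': [538.0, -3.108, 141.546], 'tool_rot': [-2.108, -2.329, 0.0], 'ft_force': [0.074, 0.202, -0.98], 'grip_width': 0.613, 'grasp_force': 0.0, 'joint_pos': [-0.049, 0.267, 2.101, 0.0, 0.774, -0.149]}
[[-0.1, 0.995, -0.0], [0.995, 0.1, 0.0], [0.0, -0.0, -1.0]]
leg top edges [[339.21588039 110.46649267]
 [348.99627357 110.48973854]] peg top if shut [[326.27369313 113.68027425]]
244 34
```

View pics/w5c.png

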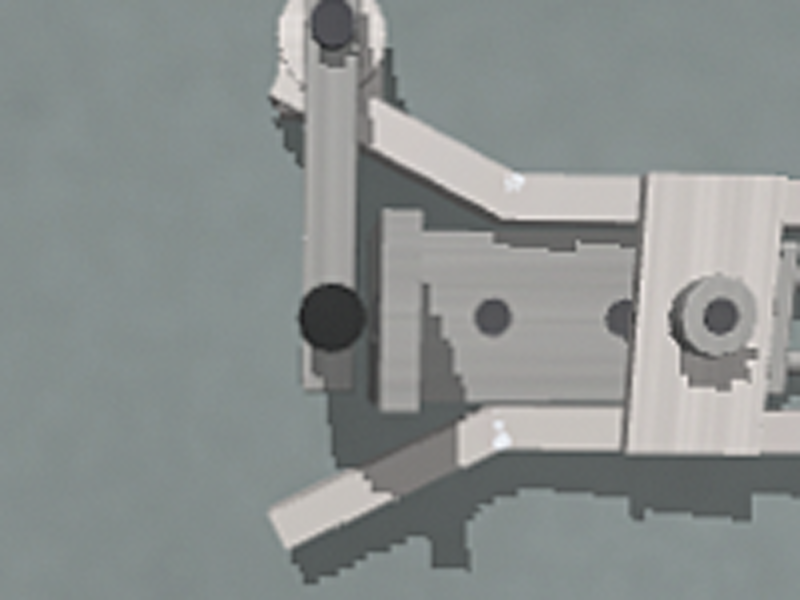

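The latch bar lies across behind the leg: the peg is at (327,113) against a predicted (326,114) when shut. The leg's top edges are at 339–349, matching the home position. The robot is touching nothing.

```bash
python3 -c "
from cell import ticket
print(ticket.job_done())"
```

```text
the job is handed in; nothing more can be done
None
```

The bracket is home on the end stop after being leaned on with about 16 N for roughly a second, the latch is fully shut behind it, nothing else was touched, and the job is handed in at about 21.5 s (no verdict came back).

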